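Set the wagon jig's sprung slide to its middle stop

ROBOT

A 6-joint arm with a two-finger parallel gripper is mounted at the origin on the work surface. World frame = base frame: x ahead of the robot, y to its left, z up, the work surface at z = 0. Lengths are in mm, angles in rad, forces in N, time in s.
With the tool pointing down it reaches from about 350 to 875 mm from the base axis. Payload 4.2 kg.
Tool frame: the origin (TCP) lies midway between the tips of the shut fingers; the grasp point (between the pads) lies 19 mm behind it; z points along the fingers, y is the line along which they close (so a half turn about z gives the same grasp; the last joint's range is limited). The gripper opens to 85 mm and grips with 20 to 120 N. Pads are 22 mm wide; open, the fingers measure 114 mm over their backs; the gripper's body (76 mm by 85 mm) begins 54 mm behind the grasp point. The pads swing forward as they close: fully open they stand 13 mm farther back than shut.
Start: joints at [1.604, 0.385, 0.008, 0, -1.194, -0.259], TCP at [139.897, 609.121, 231.312] pointing down, gripper open.
Joint ranges: [-3.14, 3.14], [-1.21, 2.06], [-1.07, 1.41], [-3.16, 2.05], [-2.99, -0.16], [-3.1, 3.1]. Speed limits (rad/s): [2.79, 2.79, 3.14, 3.14, 3.14, 3.14].

INTERFACE

Orientations are given as a unit quaternion [x, y, z, w].
In Python, from bench import read_state, get_image, job_done gives the robot as it stands.
- The arm moves only by the shell command python3 -m jog 'ROWS'. ROWS is JSON, a list of rows, each a list of 3 entries, a list of its own where there are three numbers: the shift along the world's x, y, z scaled (see below), then the turn, a rotation vector about the world's x, y, z scaled (see below), then the gripper's target within -1 to 1 (shut at 1, half-way at 0, fully open at -1). In form: [[[x, y, z], [wx, wy, wz], claw], ...]. A call has 1 to 20 rows; each row is the pose to reach, as a shift and turn from the pose commanded when the call began; what a row does not reach only later rows make up. The controller multiplies each number of a shift by 10 cm and each number of a turn by 120 degrees. A row lasts 1/10 s, in which the tool goes at most 50 mm and 8.59 degrees, less where a joint would pass 70% of its speed; a pose out of reach is approached as far as the arm can. A call with a number of a shift or a turn outside -1 to 1 is refused whole. A call with a gripper value outside its range is refused whole. The fingers move at their own pace and stop on an object; the grip force is fixed at half the most. Time passes only in rows, so rows that repeat a pose let the fingers close. It gives the time, the measured TCP pose, the force, the opening and the grip force at its end, in the units of the state.
- read_state(): the state, without advancing time (a new reading comes with each control period).
- get_image(name): name is "side" or "top"; returns a dict with "frame" (480x640x3 uint8, red, green, blue), "range_z" (480x640 float32, mm along the optical axis (not along the pixel's ray), 0 where there is no reading), "fx", "fy", "cx", "cy" (pixels), "R" (3x3) and "t" (3): a world point X has camera coordinates R X + t. Camera axes: x right, y down, z forward; pixel columns grow to the right and rows downward; lengths in mm; the calibration is good to about 2 mm. A picture is of the moment at which its call begins.
- job_done(): hands the job in; it is judged then, once.
The state is a dict: "clock": time; "joints": joint angles; "joint_vel": joint speeds; "joint_efforts": joint torques, N m; "position": TCP position; "ee_rot": TCP orientation; "contact_force": force on the tool from outside, world axes, zero at the start; "wrist_torque": the same for the moment, N m; "gripper_width": finger opening in mm; "grasp_force": force on a finger pad.
Only numpy, scipy, OpenCV 4.12 (cv2) and the standard library are available. Lean on these libraries where they do the work, as an engineer would, in place of code of your own. Each camera call takes 0.05 s, during which the arm holds its last target. There are 200 camera calls.

TASK

Set the gluing jig for the middle wagon length: with the fingertips push the slide's blue plate away against its spring until the first tooth has passed under the stop pin, but not as far as the second, then back off so that the slide springs back and latches on the pin at the middle (green) mark, and come clear. Only push: do not grip the plate or touch its grey front or the stop pin, and leave everything else on the bench where it is.

Things in the scene. Friction and masses are not known exactly. Their poses are not given: they have to be found in the camera images.
- jig: Gluing jig, fixed: plywood base 340 x 130 x 12 mm, x = -140 to +200 mm, with two low rails (tops 32 mm). Origin: on the bench, straight below the stop pin; x = direction in which the slide is pushed, z up. A dark bridge (x -14 to 14, y -33 to 33 mm, top 58) holds the pin; wooden fence at the far end. Beside the +y rail: white, green, red marks for 0, 40, 66 mm of travel.
- slide (a joint): Slide travel along jig +x, m. 0 home (white mark), 0.040 middle (green), latched by the first brass tooth; 0.066 last (red), second tooth; 0.080 end. A spring pushes it home: 3 N at home, 5 N at 0.040, 6.5 N at 0.066, plus up to 2 N while a tooth lifts the pin. Let go between 0.041 and 0.065 it returns to 0.040; sooner, it goes home; past 0.066 it latches there and cannot come back.
- push_face (a point): Centre of the rear (robot-side) face of the slide's blue upright push plate, 63 mm above the bench, 130 mm behind the jig's origin when home; moves with the slide; axes as the jig's. Plate: 100 mm wide (y), 12 mm thick with its grey front, from 36 to 90 mm above the bench. Behind it is free room above the last 10 mm of the base.
- plate_front (a point): Centre of the push plate's front (+x) face, 12 mm ahead of its rear face: a grey facing, 3 mm thick, 100 x 54 mm; not to be touched, as the plate is pushed and never gripped. Moves with the slide.
- stop_pin (a joint): Height of the stop pin above its rest, in m: 0 = fully down (at home or between the teeth), up to 0.007 while a tooth passes below. Steel pin 10 mm thick with a black knob 22 mm wide, top 86 mm above the bench when down, sprung downwards; it works by itself.
- candle_a: Loose cream candle, 52 mm wide, 85 mm high, beside the jig (+y side). Origin: centre of the underside.
- candle_b: Loose cream candle, 60 mm wide, 100 mm high, further away. Origin: centre of the underside.
- wagon: Loose white wooden toy wagon, 88 x 50 x 47 mm, beside the jig (+y side). Origin: centre of the underside.
- mallet: Loose mallet with black head and wooden handle, about 260 mm long, lying along the jig (-y side). Its handle points along its -x.
- wheel: Loose wooden wheel lying flat, 48 mm wide, 14 mm thick, beside the jig (+y side). Origin: centre of the underside.
- silver_dome: Loose silver dome (prop helmet), 104 mm wide, 95 mm high. Origin: centre of the underside.
- paint_cup: Loose open teal paint cup, 72 mm wide, 90 mm high. Origin: centre of the underside.

How it is judged (in metres and radians):
On the way:
1. the slide is pushed past the middle stop (value of joint slide above 0.0405 m), for 0.05 s.
At the end, for the whole second after the job is handed in: The slide rests latched at the middle position, 37 to 43 mm of travel, slower than 5 mm/s, with the stop pin down (less than 3 mm above its rest) (value of joint slide between 0.037 and 0.043 m and value of joint stop_pin below 0.003 m and velocity of joint slide between -0.005 and 0.005 m/s); the robot touches nothing.
It fails at once if the stop pin was touched (over 1 N) (contact force between stop_pin and the fingers above 1 N).
It fails at once if the push plate was gripped or hooked: its grey front was touched (over 1 N) (contact force between slide_c7 and the fingers above 1 N).
It fails at once if something else on the bench was lifted or moved by over 20 mm (distance of any of candle_a, candle_b, wagon, mallet, wheel, silver_dome, paint_cup from where it was at the start of the episode above 0.02 m).
It also fails if it takes over 35 s, if anything falls off the work surface, if the arm or the gripper's body presses on something with over 40 N, if the wrist force passes 120 N, or if a joint passes its speed limit or range.

## Working session

There is one attempt and no reset: what is moved stays moved. The work goes in short steps, Python scripts to look and compute and a shell command to move; the robot and the scene stay as the last step left them, time stands still between calls to the robot, and variables do not carry over. Pictures are saved under pics/ and viewed, at most 10 in all, crops included, and the job is handed in when it is done.

```bash
mkdir -p pics; python3 - <<'E'
from bench import *
import cv2,numpy as np
s=read_state();print(s['clock'],s['position'],s['ee_rot'],s['gripper_width'])
for n in('top','side'):
    g=get_image(n);np.savez(n+'.npz',**g);cv2.imwrite(f'pics/{n}0.png',g['frame'][:,:,::-1]);print(n,g['fx'],np.round(g['R'],3).tolist(),g['t'])
E
```

```text
0.0 [139.79036368 608.5609423  230.21201152] [ 9.93620140e-01 -1.12773235e-01 -8.02284553e-05  1.09880176e-03] 85.30373969420079
top 504.8879652005353 [[-0.006, -1.0, -0.005], [-0.982, 0.007, -0.188], [0.188, 0.004, -0.982]] [  -5.14159643  597.97707982 1232.69020943]
side 438.9600716452763 [[0.987, -0.159, 0.001], [-0.095, -0.596, -0.797], [0.127, 0.787, -0.604]] [-565.24295982  115.30111443 1279.11700055]
```

View pics/top0.png

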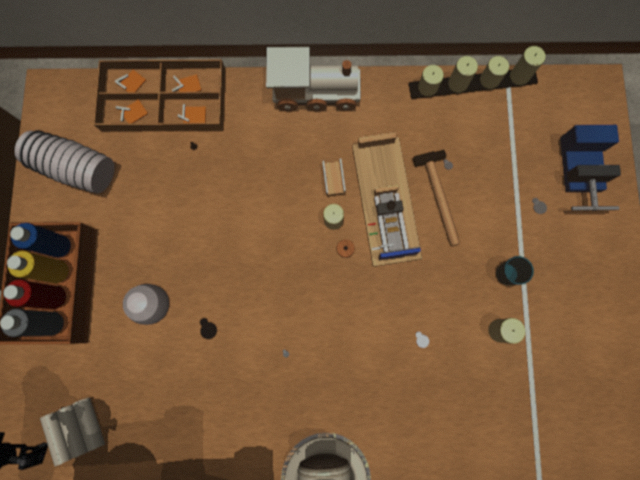

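View pics/side0.png

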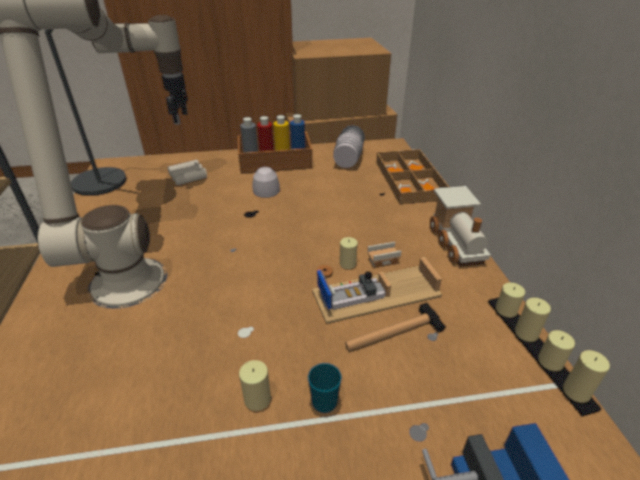

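The top view shows the jig at about (388,200), with the blue plate at (382–418, 249–258). It points up and slightly left, roughly world +x. The wagon, candle and wheel are to its left and the mallet to its right. The side view confirms this, with the plate at (325,290).

```bash
cat > h.py <<'E'
import numpy as np,cv2
def cloud(g):
    v,u=np.mgrid[:480,:640]; z=g['range_z'].astype(float)
    c=np.stack([(u-g['cx'])/g['fx']*z,(v-g['cy'])/g['fy']*z,z],-1)
    return (c-g['t'])@g['R']
def blue(g,box):
    h=cv2.cvtColor(g['frame'],cv2.COLOR_RGB2HSV)
    m=(h[...,0]>105)&(h[...,0]<130)&(h[...,1]>130)&(h[...,2]>50)
    b=np.zeros_like(m);x0,y0,x1,y1=box;b[y0:y1,x0:x1]=1
    return m&b&(g['range_z']>0)
def ray(g,u,v,z):
    d=g['R'].T@np.array([(u-g['cx'])/g['fx'],(v-g['cy'])/g['fy'],1]);o=-g['R'].T@g['t']
    return o+d*(z-o[2])/d[2]
E
python3 - <<'E'
from h import *
np.set_printoptions(precision=1,suppress=True)
for n,box in(('top',(365,235,430,270)),('side',(310,262,340,312))):
    g=dict(np.load(n+'.npz'));P=cloud(g);m=blue(g,box);p=P[m];print(n,len(p),np.percentile(p,[2,50,98],axis=0))
    t=p[p[:,2]>80] if n=='top' else p
    r=cv2.minAreaRect(t[:,:2].astype(np.float32));print(len(t),r,cv2.boxPoints(r))
    if n=='top':
        v,u=np.nonzero(m); print(cv2.boxPoints(cv2.minAreaRect(np.array([ray(g,a,b,88)[:2] for a,b in zip(u,v)],np.float32))))
    # rest of the jig: bench height 12 plywood, fence, knob
    if n=='top':
        h=P[...,2]; q=P[120:270,345:425].reshape(-1,3); q=q[(q[:,2]>7)&(q[:,2]<40)]
        r=cv2.minAreaRect(q[:,:2].astype(np.float32));print('base',r,cv2.boxPoints(r))
        q=P[185:215,375:405].reshape(-1,3);q=q[(q[:,2]>70)];print('knob',len(q),q.mean(0) if len(q) else 0, q[:,2].max() if len(q) else 0)
E
python3 -c "
import cv2
a=cv2.imread('pics/top0.png')[120:275,310:470];cv2.imwrite('pics/crop.png',cv2.resize(a,None,fx=3.8,fy=3.8,interpolation=2))"
```

```text
top 118 [[ 535.8 -231.9   84.8]
 [ 543.6 -187.2   90.1]
 [ 552.6 -142.9   94.5]]
118 ((543.9625854492188, -187.3093719482422), (7.81597375869751, 95.79521179199219), 8.623128890991211) [[ 532.9 -140.5]
 [ 547.3 -235.3]
 [ 555.  -234.1]
 [ 540.6 -139.4]]
[[ 534.  -140.9]
 [ 547.  -235.9]
 [ 554.7 -234.8]
 [ 541.6 -139.9]]
base ((718.4819946289062, -163.28329467773438), (214.30453491210938, 396.1175842285156), 89.2210922241211) [[ 519.  -267.7]
 [ 915.1 -273.1]
 [ 918.   -58.8]
 [ 521.9  -53.4]]
knob 69 [ 648.7 -160.2  157. ] 1323.1063300165129
side 211 [[ 538.  -239.7   48.3]
 [ 545.9 -210.1   80. ]
 [ 555.5 -150.8   92.9]]
211 ((545.9176025390625, -194.892333984375), (9.03274154663086, 93.54806518554688), 8.00157356262207) [[ 534.9 -149.2]
 [ 548.  -241.8]
 [ 556.9 -240.6]
 [ 543.9 -147.9]]
```

View pics/crop.png

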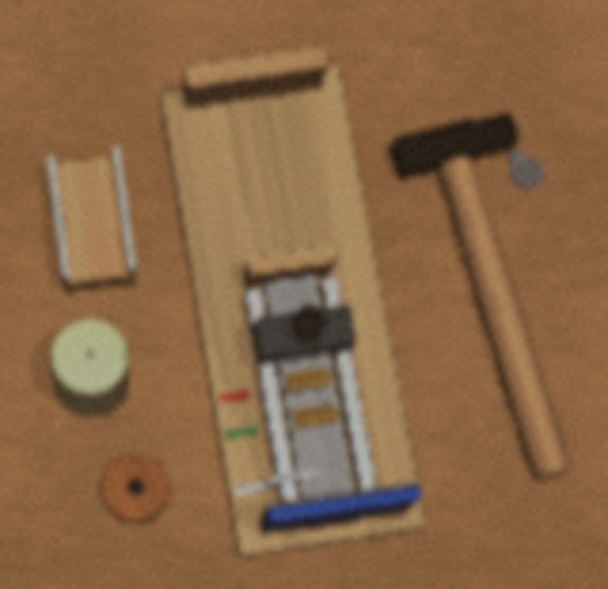

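The jig's yaw is about +8° and the rear face centre is near (540,-189). The plate height of about 90 and the width of 96 match the given sizes. Next I go behind it at height with the fingers shut and a yaw of about +21°, so the finger sides lie square to the plate.

```bash
J="python3 -m jog"
python3 -m jog '[[[0.4,-0.5,0],[0,0,0.06],1],[[0.8,-1,0],[0,0,0.12],1],[[0.8,-1,0],[0,0,0.175],1]]' | tail -1
python3 -m jog '[[[0.4,-0.5,0],[0,0,0],1],[[0.8,-1,0],[0,0,0],1],[[0.8,-1,0],[0,0,0],1]]' | tail -1
python3 -m jog '[[[0.4,-0.5,0],[0,0,0],1],[[0.8,-1,0],[0,0,0],1],[[0.8,-1,0],[0,0,0],1]]' |tail -1
python3 -m jog '[[[0.4,-0.5,0],[0,0,0],1],[[0.6,-1,0],[0,0,0],1],[[0.6,-1,0],[0,0,0],1]]' |tail -1
python3 -m jog '[[[0.2,-0.5,0],[0,0,0],1],[[0.3,-1,0],[0,0,0],1],[[0.3,-1,0],[0,0,0],1]]' |tail -1
python3 -m jog '[[[0.1,-0.5,0],[0,0,0],1],[[0.1,-1,0],[0,0,0],1],[[0.1,-1,0],[0,0,0],1]]'|tail -1
python3 -m jog '[[[0,-0.5,0],[0,0,0],1],[[0,-1,0],[0,0,0],1],[[0,-1,0],[0,0,0],1]]'|tail -1
python3 -m jog '[[[0,-0.5,0],[0,0,0],1],[[0,-1,0],[0,0,0],1],[[0,-1,0],[0,0,0],1],[[0,-1,0],[0,0,0],1],[[0,-1,0],[0,0,0],1]]'
```

```text
grasp_force: 0.0
grasp_force: 0.0
grasp_force: 0.0
grasp_force: 0.0
grasp_force: 0.0
grasp_force: 0.0
grasp_force: 0.0
clock: 2.7
position: [480.0, -189.6, 231.1]
ee_rot: [0.997, 0.071, -0.0, -0.0]
contact_force: [-0.1, -0.0, -0.1]
gripper_width: -0.1
grasp_force: 0.0
```

```bash
python3 -m jog '[[[0,-0.03,-0.5],[0,0,0],1],[[0,-0.06,-1],[0,0,0],1],[[0,-0.06,-1],[0,0,0],1]]' | grep -E 'pos|force'
python3 -m jog '[[[0,0,-0.4],[0,0,0],1],[[0,0,-0.7],[0,0,0],1],[[0,0,-0.7],[0,0,0],1],[[0,0,-0.7],[0,0,0],1]]' | grep -E 'pos|force'
python3 - <<'E'
from bench import *
import cv2,numpy as np
from h import *
a=get_image('side');b=get_image('top')
f=[cv2.resize(a['frame'][190:340,230:430],None,fx=4,fy=4,interpolation=2)[:,:,::-1]]
cv2.imwrite('pics/s1.png',f[0])
for g,box in((b,(365,235,430,270)),(a,(310,262,340,312))):
    p=cloud(g)[blue(g,box)];print(len(p),np.median(p,0),p.min(0),p.max(0))
E
```

```text
position: [475.2, -194.5, 125.6]
contact_force: [-0.9, -0.0, -0.0]
grasp_force: 0.0
position: [481.8, -196.4, 63.4]
contact_force: [-0.4, 0.3, 0.6]
grasp_force: 0.0
  return _methods._mean(a, axis=axis, dtype=dtype,
  ret = um.true_divide(
Traceback (most recent call last):
ValueError: zero-size array to reduction operation minimum which has no identity
```

View pics/s1.png

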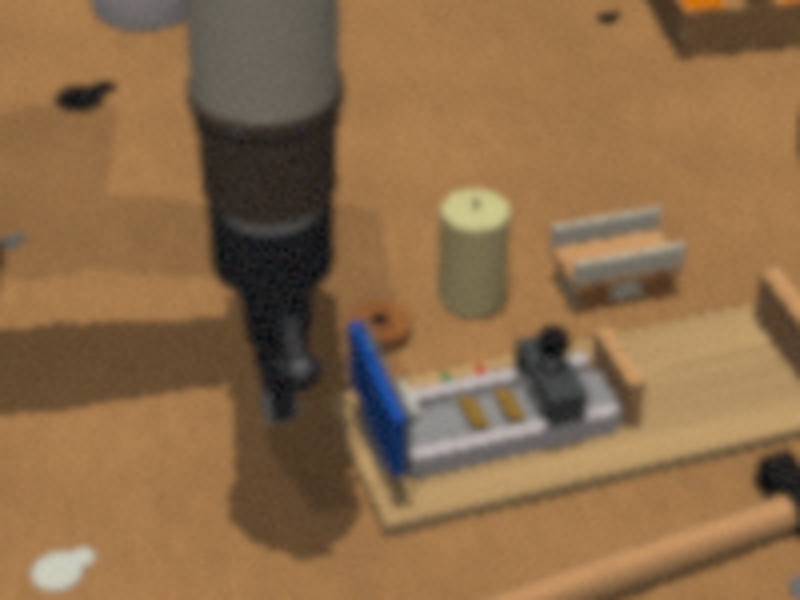

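The shut fingers (285,410 in the crop) stand behind the blue plate (380,400) with a clear gap, and everything is in place. I advance along the jig's x until contact.

```bash
python3 -m jog '[[[0.15,0.021,0],[0,0,0],1],[[0.3,0.042,0],[0,0,0],1],[[0.3,0.042,0],[0,0,0],1],[[0.3,0.042,0],[0,0,0],1]]' | grep -E 'pos|contact'
for i in 1 2 3 4 5 6; do python3 -m jog '[[[0.02,0.003,0],[0,0,0],1],[[0.04,0.006,0],[0,0,0],1],[[0.04,0.006,0],[0,0,0],1]]' | grep -E 'pos|contact'; done
```

```text
position: [510.4, -192.6, 62.7]
contact_force: [0.5, 0.2, -0.1]
position: [513.9, -192.1, 61.5]
contact_force: [-0.4, 0.5, -0.2]
position: [518.2, -191.5, 61.3]
contact_force: [0.0, 0.8, -0.7]
position: [522.2, -190.8, 61.3]
contact_force: [0.0, -0.9, -0.6]
position: [526.2, -190.3, 61.3]
contact_force: [-0.7, -0.1, 0.6]
position: [530.3, -189.6, 61.3]
contact_force: [0.7, -1.0, 0.7]
position: [533.1, -189.1, 61.2]
contact_force: [-2.6, -0.3, 2.2]
```

Contact is at x≈532. I push about 40 mm and check, then go on.

```bash
for i in 1 2 3 4; do python3 -m jog '[[[0.03,0.004,0],[0,0,0],1],[[0.07,0.01,0],[0,0,0],1],[[0.1,0.014,0],[0,0,0],1],[[0.1,0.014,0],[0,0,0],1]]' | grep -E 'pos|contact'; done
python3 - <<'E'
from bench import *
from h import *
np.set_printoptions(precision=1,suppress=True)
g=dict(np.load('side.npz'));a=get_image('side')
for q in(g,a):
    m=blue(q,(305,255,370,315));p=cloud(q)[m];d=np.array([.99,.142,0]);print(len(p),np.median(p,0),np.median(p@d))
E
```

```text
position: [544.3, -187.5, 61.2]
contact_force: [-3.6, 1.1, 1.3]
position: [554.0, -186.1, 61.1]
contact_force: [-4.6, 0.8, 2.4]
position: [563.8, -184.7, 61.1]
contact_force: [-4.5, 1.7, 2.2]
position: [573.8, -183.2, 61.1]
contact_force: [-4.8, 1.9, 3.1]
211 [ 545.9 -210.1   80. ] 510.34914573369423
136 [ 590.7 -218.7   74.9] 553.590901719082
```

Travel is about 42 mm by both camera and arm. I push 10 mm more to mid-window, then look.

```bash
python3 -m jog '[[[0.03,0.004,0],[0,0,0],1],[[0.07,0.01,0],[0,0,0],1],[[0.1,0.014,0],[0,0,0],1],[[0.1,0.014,0],[0,0,0],1]]' | grep -E 'pos|contact'
python3 - <<'E'
from bench import *
from h import *
a=get_image('side');m=blue(a,(305,255,380,315));p=cloud(a)[m];print(len(p),np.median(p@np.array([.99,.142,0])))
cv2.imwrite('pics/s2.png',cv2.resize(a['frame'][190:340,230:430],None,fx=4,fy=4,interpolation=2)[:,:,::-1])
E
```

```text
position: [583.0, -181.8, 61.1]
contact_force: [-5.4, 0.8, 3.8]
140 562.8593412391899
```

View pics/s2.png

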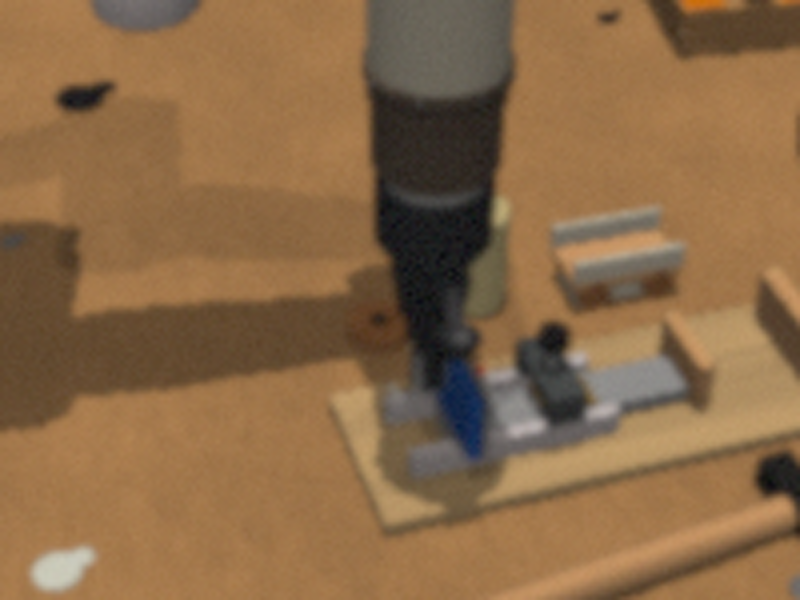

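The slide is at about 52 mm: the plate at (462,410) is between green and red, and the bar sticks out beyond the bridge. I back off slowly, then move clear.

```bash
python3 -m jog '[[[-0.04,-0.006,0],[0,0,0],1],[[-0.08,-0.011,0],[0,0,0],1],[[-0.12,-0.017,0],[0,0,0],1],[[-0.16,-0.023,0],[0,0,0],1],[[-0.2,-0.028,0],[0,0,0],1],[[-0.4,-0.057,0],[0,0,0],1],[[-0.7,-0.1,0],[0,0,0],1],[[-0.9,-0.128,0],[0,0,0],1],[[-0.9,-0.128,0],[0,0,0],1],[[-0.9,-0.128,0],[0,0,0],1]]' | grep -E 'pos|contact'
python3 - <<'E'
from bench import *
from h import *
g=dict(np.load('side.npz'));a=get_image('side')
for q in (g,a):
    m=blue(q,(305,255,380,315));p=cloud(q)[m];print(len(p),np.median(p@np.array([.99,.142,0])))
cv2.imwrite('pics/s3.png',cv2.resize(a['frame'][190:340,230:430],None,fx=4,fy=4,interpolation=2)[:,:,::-1])
E
```

```text
position: [495.5, -195.2, 62.1]
contact_force: [0.5, -0.2, -0.3]
211 510.34914573369423
219 549.5246301513654
```

View pics/s3.png

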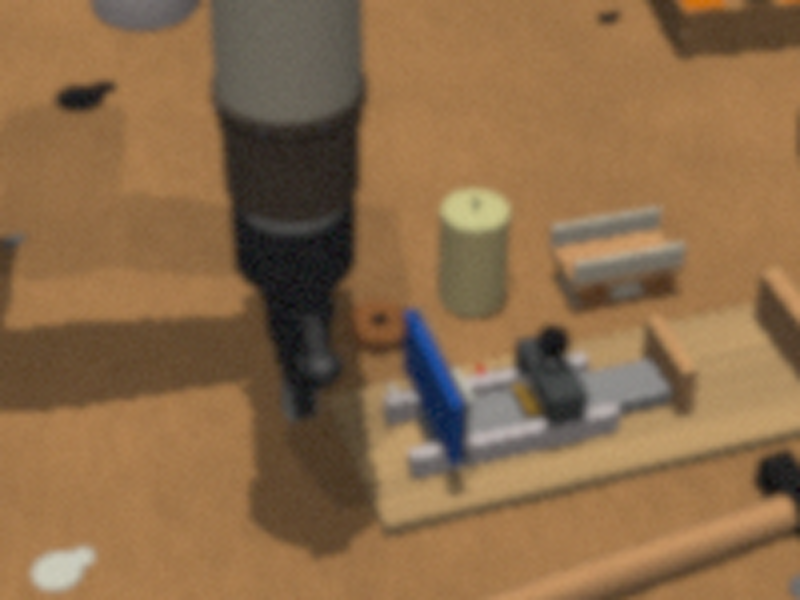

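The slide has latched at 39 mm of travel (plate at (435,390), knob down, second tooth before the bridge). The gripper is clear and nothing else has moved.

```bash
python3 -c "
from bench import *
print(job_done())"
```

```text
the job is handed in; nothing more can be done
None
```

The slide is latched at the middle (green) mark, measured at about 39 mm of travel with the pin down; the gripper is clear, nothing else on the bench moved in the views I took, and the job is handed in (no verdict was returned).

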